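# Load the seasoning caddy in order of height

## Task

Get the seasoning caddy ready for service: stand the spice jar, the two squeeze bottles and the pepper mill from the wooden table upright in its four bays, one to a bay, in order of height, with the shortest at the end where the wire rail is low and the tallest at the end where the rail is high, so that each is held as high up as it needs. Do not tip any of them over, and leave the ramekin and the patterned bowl where they stand.

Things in the scene. Friction and masses are not known exactly. Their poses are not given: they have to be found in the camera images.
- spice_jar: Spice jar, round, 58 mm diameter, 94 mm tall: red-brown contents, body straight up to 78 mm, then a pale steel screw cap of 52 mm diameter. About 0.19 kg. It can be gripped round the top of its body from above. Its origin is the centre of its underside, z up along its axis when it stands upright, as it does at the start.
- small_squeeze_bottle: Small mustard-brown sauce squeeze bottle, 158 mm tall: round body 50 mm in diameter to about 96 mm, a cap of 39 mm diameter from 98 to 122 mm where it can be gripped from above, then a thin nozzle (16 mm wide at its foot) up to 158 mm. About 0.22 kg. Its origin is the centre of its underside, z up along its axis when it stands upright, as it does at the start.
- large_squeeze_bottle: Large mustard-brown sauce squeeze bottle, 196 mm tall: round body 53 mm in diameter to about 133 mm, a cap of 41 mm diameter from 133 to 158 mm where it can be gripped from above, then a thin nozzle (17 mm wide at its foot) up to 196 mm. About 0.22 kg. Its origin is the centre of its underside, z up along its axis when it stands upright, as it does at the start.
- pepper_mill: Dark turned wooden pepper mill, 217 mm tall: foot 56 mm in diameter, body about 44 mm, a round head whose upper part is 32 mm in diameter from 177 to 206 mm (a place to grip it from above), a small metal stud of 12 mm on top up to 217 mm. The head does not turn. About 0.33 kg. Its origin is the centre of its underside, z up along its axis when it stands upright, as it does at the start.
- bay_1: End bay at the low end of the caddy, a steel wire rack (340 x 92 mm) fixed to the table with four bays in a row, 82 mm apart. The wire rail round it and the cross wires between bays rise evenly from 40 mm above the table at this end to 105 mm at the other; here 40 to 56 mm. Origin: centre of its pad's top; x points along the row towards the high end, z up.
- bay_2: The bay next to bay_1; rail 56 to 73 mm above the table. Every bay is open at the top, has a black ribbed rubber pad as floor, 12 mm above the table, and 76 mm clear between the wires along the row, 80 mm across it. Origin: centre of its pad's top; x points along the row towards the high end, z up.
- bay_3: The bay between bay_2 and bay_4, like bay_2; rail 73 to 89 mm above the table. Origin: centre of its pad's top; x points along the row towards the high end, z up.
- bay_4: The end bay at the high end of the caddy, like bay_2; rail 89 to 105 mm above the table. Origin: centre of its pad's top; x points along the row towards the high end, z up.
- ramekin: Bystander: white fluted porcelain ramekin, 68 mm diameter, 41 mm tall, standing loose on the table. Origin: centre of its underside.
- bowl: Bystander: patterned stoneware bowl, 148 mm diameter, 64 mm tall, standing loose on the table. Origin: centre of its underside.

How it is judged:
At the end, for the whole second after the job is handed in: The spice jar stands in bay_1, the small squeeze bottle in bay_2, the large squeeze bottle in bay_3 and the pepper mill in bay_4: each within 20 mm of its bay's centre, on the pad (within 6 mm in height), upright within 0.1 rad, released and at rest (horizontal distance between spice_jar and bay_1 below 0.02 m and z of spice_jar in the frame of bay_1 between -0.006 and 0.006 m and angle between each of spice_jar, small_squeeze_bottle, large_squeeze_bottle, pepper_mill's own z axis and vertical below 0.1 rad and linear speed of each of spice_jar, small_squeeze_bottle, large_squeeze_bottle, pepper_mill below 0.02 m/s and angular speed of each of spice_jar, small_squeeze_bottle, large_squeeze_bottle, pepper_mill below 0.2 rad/s and horizontal distance between small_squeeze_bottle and bay_2 below 0.02 m and z of small_squeeze_bottle in the frame of bay_2 between -0.006 and 0.006 m and horizontal distance between large_squeeze_bottle and bay_3 below 0.02 m and z of large_squeeze_bottle in the frame of bay_3 between -0.006 and 0.006 m and horizontal distance between pepper_mill and bay_4 below 0.02 m and z of pepper_mill in the frame of bay_4 between -0.006 and 0.006 m); the robot touches nothing.
It fails at once if one of the four is tipped over (leans more than 0.6 rad) (angle between any of spice_jar, small_squeeze_bottle, large_squeeze_bottle, pepper_mill's own z axis and vertical above 0.6 rad).
It fails at once if the ramekin is shifted by more than 25 mm (distance of ramekin from where it was at the start of the episode above 0.025 m).
It fails at once if the bowl is shifted by more than 25 mm (distance of bowl from where it was at the start of the episode above 0.025 m).
It also fails if it takes over 112 s, if anything falls off the work surface, if the arm or the gripper's body presses on something with over 40 N, if the wrist force passes 120 N, or if a joint passes its speed limit or range.

## Robot

A 6-joint arm with a two-finger parallel gripper is mounted at the origin on a cart in front of the work surface, level with it; the furniture and walls round the work are solid. World frame = base frame: x ahead of the robot, y to its left, z up, the work surface at z = 0. Lengths are in m, angles in rad, forces in N, time in s.
With the tool pointing down it reaches from about 0.35 to 0.85 m from the base axis. Payload 8.1 kg.
Tool frame: the origin (TCP) lies on the centre line of the jaws, within the pads' length; the fingertips stand 17 mm ahead of it and the grasp point (between the pads) lies 2 mm behind it; z points along the fingers, y is the line along which they close (so a half turn about z gives the same grasp; the last joint's range is limited). The gripper opens to 93 mm and grips with 3 to 60 N. Pads are 15 mm wide; open, the fingers measure 128 mm over their backs; the gripper's body (75 mm by 188 mm) begins 65 mm behind the grasp point.
Start: joints at [-1.228, 0.13, 1.488, -0, 1.523, -0.085], TCP at [0.249, -0.546, 0.236] pointing down, gripper open.
Joint ranges: [-2.96, 2.96], [-0.89, 2.26], [0.02, 2.5], [-1.34, 4.48], [0, 2.73], [-2.66, 2.66]. Speed limits (rad/s): [2.39, 2.39, 2.79, 3.14, 3.14, 3.14].

## Interface

Orientations are given as a rotation vector (axis times angle).
In Python, from plant import status, eyes, robot gives the robot as it stands. The module is installed in compiled form; this text tells all that it offers.
- The arm moves only by the tool servo_tool, never from a script. Its argument "plan" is text: rows parted by semicolons, each of 4 numbers parted by spaces: the shift along the tool's x, y, z in m, then the turn about the tool's z in degrees. A call has 1 to 12 rows; each row is the pose to reach, as a shift and turn from the pose commanded when the call began, along the tool's axes at that moment; what a row does not reach only later rows make up. A row lasts 1/12 s, in which the tool goes at most 41.7 mm and 7.16 degrees, less where a joint would pass 70% of its speed; a pose out of reach is approached as far as the arm can. A call with a gripper value outside its range is refused whole. "grip" is the closure, from -1 (fully open) to 1 (shut), set as the call begins (left out, the last holds). The fingers move at their own pace and stop on an object; "grip_force" is the grip in N (left out, the last holds). Time passes only in rows, so rows that repeat a pose let the fingers close. It gives the time, the measured TCP pose, the force, the opening and the grip force at its end, in the units of the state.
- status.read_state(): the state, without advancing time (a new reading comes with each control period).
- eyes.read_camera(name): name is "scene" or "top" or "wrist"; returns a dict with "image" (420x560x3 uint8, blue, green, red), "fovy" (degrees; the focal length in pixels is half the picture's height over the tangent of half this angle, whatever the lens; pixels are square), "cx", "cy" (the principal point, pixels), "world_from_camera" (4x4, takes a point from camera to world coordinates); the wrist camera has in their place "hand_eye" (4x4, takes a point from camera to tool coordinates, whose origin is the TCP and whose axes are the flange's). Camera axes: x right, y down, z forward; pixel columns grow to the right and rows downward; lengths in m; the calibration is good to about 2 mm. The wrist camera is an equidistant fisheye: a pixel r from the principal point sees the ray r / f radians off the axis. A picture is of the moment at which its call begins: read the wrist's pose just before it. There is no depth.
- robot.close_job(): hands the job in; it is judged then, once.
The state is a dict: "t": time; "q": joint angles; "dq": joint speeds; "joint_torque": joint torques, N m; "tool_pos": TCP position; "orientation": TCP orientation; "force": force on the tool from outside, world axes, zero at the start; "wrist_torque": the same for the moment, N m; "opening": finger opening in m; "gripper_force": force on a finger pad.
Only numpy, scipy, OpenCV 4.12 (cv2) and the standard library are available. Lean on these libraries where they do the work, as an engineer would, in place of code of your own. Each camera call takes 0.05 s, during which the arm holds its last target. There are 200 camera calls.

## Working session

There is one attempt and no reset: what is moved stays moved. The work goes in short steps, Python scripts to look and compute and a tool call to move; the robot and the scene stay as the last step left them, time stands still between calls to the robot, and variables do not carry over. Pictures are saved under pics/ and viewed, at most 14 in all, crops included, and the job is handed in when it is done.

Besides the shell and the picture viewer there is one more tool, called after "Call:" in YAML: its name, and indented under it one key for each argument. servo_tool: Moves the arm, as the interface text tells. Its arguments: {"type":"object","properties":{"plan":{"type":"string"},"grip":{"type":"number"},"grip_force":{"type":"number"}},"required":["plan"]}

```bash
mkdir -p pics
cat > h.py <<'E'
import numpy as np, cv2
from scipy.spatial.transform import Rotation as R
from plant import status, eyes, robot
def cam(n):
    s=status.read_state(); c=eyes.read_camera(n); c['s']=s
    if n=='wrist':
        T=np.eye(4);T[:3,:3]=R.from_rotvec(s['orientation']).as_matrix();T[:3,3]=s['tool_pos']
        c['T']=T@c['hand_eye']
    else: c['T']=np.array(c['world_from_camera'])
    c['f']=c['image'].shape[0]/2/np.tan(np.radians(c['fovy'])/2); c['fish']=n=='wrist'
    return c
def ray(c,u,v):
    x,y=u-c['cx'],v-c['cy']
    if c['fish']:
        r=np.hypot(x,y)+1e-9;t=r/c['f'];d=np.array([x/r*np.sin(t),y/r*np.sin(t),np.cos(t)])
    else: d=np.array([x,y,c['f']])
    d=c['T'][:3,:3]@d; return c['T'][:3,3],d/np.linalg.norm(d)
def onz(c,u,v,z):
    o,d=ray(c,u,v); return o+d*(z-o[2])/d[2]
def tri(*cu):
    A=np.zeros((3,3));b=np.zeros(3);L=[]
    for c,u,v in cu:
        o,d=ray(c,u,v);P=np.eye(3)-np.outer(d,d);A+=P;b+=P@o;L.append((o,d))
    p=np.linalg.solve(A,b); return p,[float(np.linalg.norm(np.cross(p-o,d))) for o,d in L]
E
python3 - <<'E'
from h import *
import pickle
np.set_printoptions(precision=3,suppress=True)
C={}
for n in ['scene','top','wrist']:
    c=cam(n);C[n]=c;cv2.imwrite(f'pics/{n}0.png',c['image'])
    print(n,c['f'],c['cx'],c['cy'],c['T'].round(3).tolist())
print(c['s']['tool_pos'],R.from_rotvec(c['s']['orientation']).as_matrix(),c['hand_eye'])
pickle.dump(C,open('c0.pkl','wb'))
E
```

```text
scene 476.2822949813402 285.2599592106482 198.06626172293292 [[-0.698, -0.327, 0.637, -0.333], [-0.716, 0.302, -0.63, 0.886], [0.014, -0.895, -0.445, 0.663], [0.0, 0.0, 0.0, 1.0]]
top 446.74821604832573 273.6914016789024 208.09779074177013 [[-0.056, -0.971, 0.233, 0.315], [-0.998, 0.054, -0.016, 0.022], [0.003, -0.233, -0.972, 1.091], [0.0, 0.0, 0.0, 1.0]]
wrist 325.19226210127806 280.665819340344 212.46577033665184 [[0.414, -0.871, -0.265, 0.323], [-0.91, -0.396, -0.118, -0.512], [-0.002, 0.29, -0.957, 0.382], [0.0, 0.0, 0.0, 1.0]]
[ 0.249 -0.545  0.235] [[ 0.91   0.415 -0.001]
 [ 0.415 -0.91   0.002]
 [ 0.    -0.002 -1.   ]] [[-0.001 -0.957 -0.291  0.081]
 [ 1.    -0.001 -0.001  0.   ]
 [ 0.    -0.291  0.957 -0.148]
 [ 0.     0.     0.     1.   ]]
```

View pics/scene0.png

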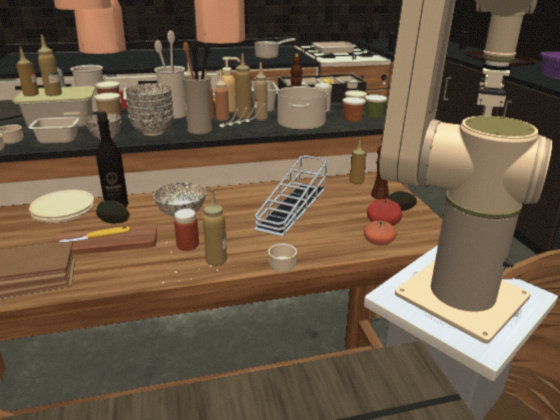

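View pics/top0.png

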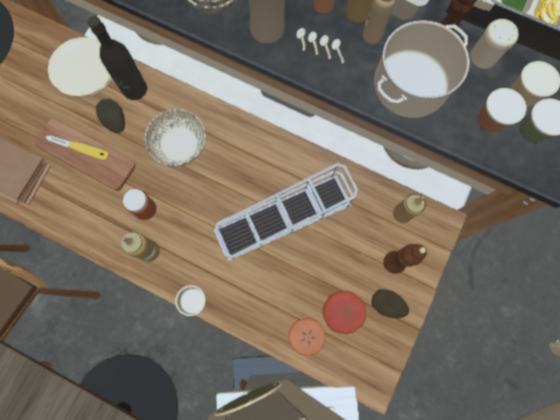

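View pics/wrist0.png

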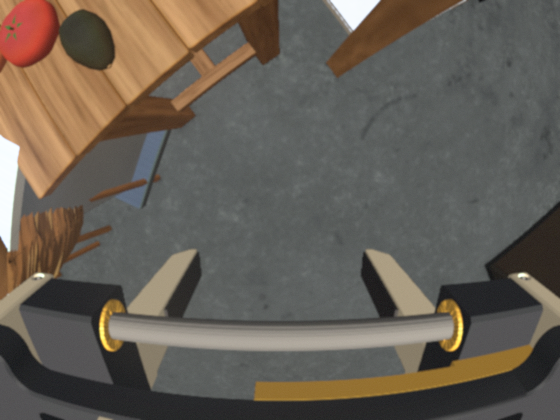

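The scene and top views show the caddy with pads near top-view pixels (237,236), (268,220), (299,207) and (330,193), the high end to the right. The jar's cap is at (136,200), the large bottle's nozzle at (126,240), the small bottle at (413,205) and the mill at (395–415,255). The wrist view shows only the table corner and floor.

Run:
```python
from h import *
import pickle
C=pickle.load(open('c0.pkl','rb'))
t=C['top']['image'];s=C['scene']['image']
cv2.imwrite('pics/t1.png',cv2.resize(t[150:290,110:440],None,fx=2.4,fy=2.4,interpolation=cv2.INTER_CUBIC))
cv2.imwrite('pics/s1.png',cv2.resize(s[130:280,160:420],None,fx=3,fy=3,interpolation=cv2.INTER_CUBIC))
```

```text
(no output)
```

View pics/t1.png

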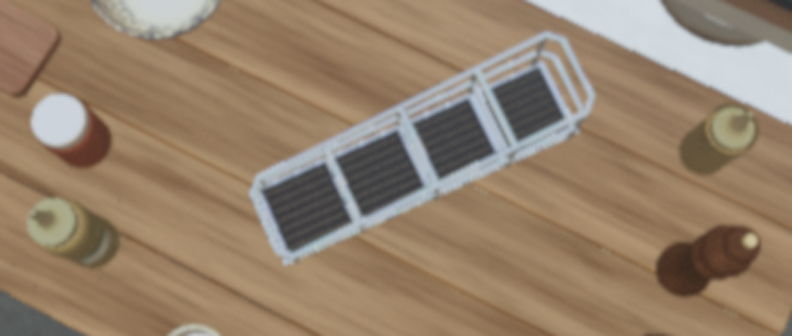

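View pics/s1.png

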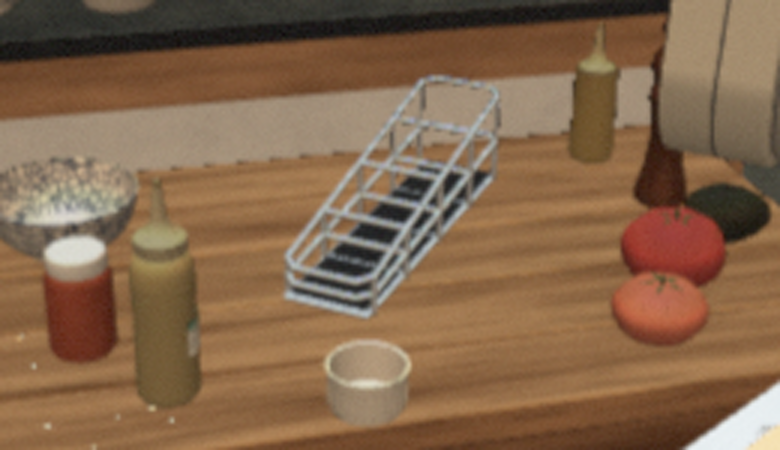

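In the top crop: jar cap (60,120), large nozzle tip (40,215), small nozzle tip (740,116), mill stud (749,240) and foot (683,270), with four dark pads. In the scene crop: jar cap (77,245), large tip (156,183), small tip (600,27), mill foot about (660,195). The low rail end is at lower left in both, so bay_1 is the left pad in the top view.

```bash
cat > meas.py <<'E'
from h import *
import pickle
np.set_printoptions(precision=4,suppress=True)
C=pickle.load(open('c0.pkl','rb'));t,s=C['top'],C['scene']
T=lambda x,y:(t,x/2.4+110-.3,y/2.4+150-.3)
S=lambda x,y:(s,x/3+160-.33,y/3+130-.33)
for n,a,b in [('jarcap',(60,120),(77,245)),('Ltip',(40,215),(156,183)),('Stip',(742,114),(600,27)),('caphi corner?',(548,36),(425,80)),('rail low far corner',(258,182),(290,262)),('rail low near',(288,255),(368,278))]:
    print(n,*tri(T(*a),S(*b)))
print('mill stud z.217',onz(*T(749,240),.217),'foot',onz(*T(683,270),.0))
print('jarcap z.094',onz(*T(60,120),.094)); print('Lcap .158',onz(*T(52,222),.158),'Scap .122',onz(*T(731,130),.122))
m=(t['image'].max(2)<75).astype(np.uint8); m[:,:210]=0;m[:,350:]=0;m[:170]=0;m[260:]=0
m=cv2.morphologyEx(m,cv2.MORPH_CLOSE,np.ones((3,3),np.uint8))
n,l,st,ce=cv2.connectedComponentsWithStats(m)
P=[]
for i in range(1,n):
    if st[i,4]>200:
        r=cv2.minAreaRect(np.argwhere(l==i)[:,::-1].astype(np.float32));p=onz(t,*ce[i],.012);P.append(p);print(st[i],ce[i],r,p,onz(t,*r[0],.012))
P=np.array(sorted(P,key=lambda p:-p[1]));print(np.linalg.norm(np.diff(P,axis=0),axis=1));d=P[-1]-P[0];print('yaw',np.degrees(np.arctan2(d[1],d[0])))
# ramekin, bowl rough
for u,v,z in [(190,300,.041),(180,132,.064)]: print(onz(t,u,v,z))
E
python3 meas.py
```

```text
jarcap [0.5902 0.3237 0.098 ] [0.0003644598627186816, 0.00036445986271847514]
Ltip [0.4835 0.3131 0.1889] [0.002067926698269858, 0.002067926698269705]
Stip [ 0.5439 -0.3112  0.1526] [0.002843756796492736, 0.0028437567964926113]
caphi corner? [ 0.6453 -0.1496  0.1047] [0.0010329422606541597, 0.001032942260654075]
rail low far corner [0.5306 0.1424 0.0386] [0.0007934713694697138, 0.000793471369469754]
rail low near [0.456  0.1151 0.0421] [3.20861767811104e-06, 3.2086176781339155e-06]
mill stud z.217 [ 0.4236 -0.2784  0.217 ] foot [ 0.4239 -0.2818  0.    ]
jarcap z.094 [0.591  0.3246 0.094 ]
Lcap .158 [0.4809 0.3107 0.158 ] Scap .122 [ 0.5389 -0.3081  0.122 ]
[318 182  25  25 367] [329.5886 193.1499] ((329.5000305175781, 193.0), (21.01903533935547, 18.782970428466797), 63.43495178222656) [ 0.6037 -0.1372  0.012 ] [ 0.6041 -0.137   0.012 ]
[285 194  29  29 507] [298.7396 207.5365] ((298.66607666015625, 207.35586547851562), (22.594165802001953, 22.896228790283203), 64.98310089111328) [ 0.571  -0.0574  0.012 ] [ 0.5715 -0.0573  0.012 ]
[252 206  33  32 613] [267.9788 221.8515] ((267.8000183105469, 221.60003662109375), (24.149532318115234, 25.93838882446289), 63.43495178222656) [0.539  0.0208 0.012 ] [0.5397 0.0212 0.012 ]
[221 221  34  32 639] [237.41   235.7653] ((237.44847106933594, 235.63401794433594), (24.67291259765625, 26.70360565185547), 66.03751373291016) [0.5085 0.0973 0.012 ] [0.5088 0.0972 0.012 ]
[0.0824 0.0845 0.0862]
yaw -67.89544426627795
[0.3596 0.2098 0.041 ]
[0.7659 0.2252 0.064 ]
```

Call:
servo_tool:
  plan: "0 0 -0.04 -7; 0 0 -0.08 -14; 0 0 -0.12 -21; 0.04 0 -0.16 -28; 0.08 -0.01 -0.165 -35; 0.12 -0.02 -0.165 -42; 0.16 -0.03 -0.165 -49; 0.2 -0.04 -0.165 -56; 0.24 -0.05 -0.165 -63; 0.27 -0.055 -0.165 -70; 0.3 -0.055 -0.165 -77; 0.3 -0.055 -0.165 -84"
  grip: -1

```text
t: 1.15
tool_pos: [0.5033, -0.3674, 0.3995]
orientation: [-1.82, -2.56, -0.003]
force: [0.6, -0.3, -0.2]
opening: 0.0928
gripper_force: 0.0
```

```bash
cat >> h.py <<'E'
def go(p,Y=None):
    """shift in tool axes to world p, turn (deg) to tool-x yaw Y"""
    s=status.read_state();M=R.from_rotvec(s['orientation']).as_matrix()
    y=np.degrees(np.arctan2(M[1,0],M[0,0]))
    print('t',round(s['t'],2),'tcp',np.round(s['tool_pos'],4),'yaw',round(y,2),'go',np.round(M.T@(np.array(p)-s['tool_pos']),4),'turn',None if Y is None else round((y-Y+180)%360-180,2))
E
python3 - <<'E'
from h import *
import pickle
c=cam('wrist');cv2.imwrite('pics/w1.png',c['image']);pickle.dump(c,open('w1.pkl','wb'))
go((.586,-.095,.40),111.5)
E
```

```text
t 1.2 tcp [ 0.5014 -0.3691  0.3995] yaw 109.66 go [ 2.297e-01  1.718e-01 -1.000e-04] turn -1.84
```

View pics/w1.png

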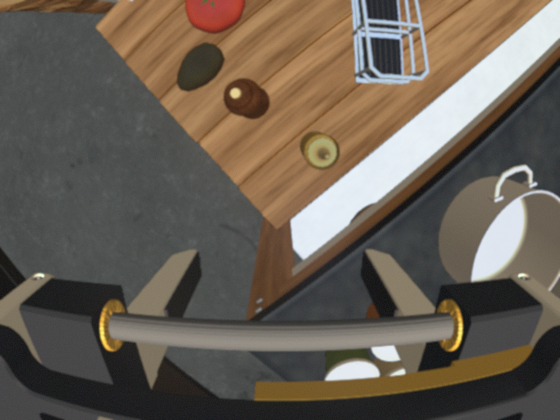

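The wrist view shows the mill's stud at (236,93) and the small bottle's nozzle tip at (323,154), with cap ring centre near (320,150). The caddy's high end is at the top right.

```bash
cat > m2.py <<'E'
from meas import *
w=pickle.load(open('w1.pkl','rb'))
print('---');print('stud',*tri(T(749,240),(w,236,93)));print('Stip',*tri(T(742,114),(w,323,154)),tri(T(742,114),S(600,27),(w,323,154)))
print('w only',onz(w,236,93,.217),onz(w,323,154,.158),onz(w,320,150,.110))
E
python3 m2.py | sed -n '/---/,$p'
```

```text
---
stud [ 0.4248 -0.2815  0.2077] [3.0325763326061002e-05, 3.032576332610647e-05]
Stip [ 0.5466 -0.3162  0.1361] [0.0037022988767567745, 0.0037022988767567615] (array([ 0.5432, -0.3136,  0.1513]), [0.004805855776163571, 0.0011853551098725721, 0.0038192902954236833])
w only [ 0.4262 -0.2818  0.217 ] [ 0.5394 -0.3158  0.158 ] [ 0.5415 -0.3151  0.11  ]
```

Call:
servo_tool:
  plan: "0.03 0.022 0 -1; 0.06 0.044 0 -2; 0.09 0.066 0 -2; 0.12 0.088 0 -2; 0.15 0.11 0 -2; 0.18 0.132 0 -2; 0.21 0.155 0 -2; 0.23 0.172 0 -2; 0.23 0.172 0 -2; 0.23 0.172 0 -2; 0.23 0.172 0 -2; 0.23 0.172 0 -2"

```text
t: 2.2
tool_pos: [0.5887, -0.1002, 0.4006]
orientation: [1.794, 2.579, -0.001]
force: [-0.0, -0.6, -0.9]
opening: 0.0929
gripper_force: 0.0
```

Run:
```python
from h import *
import pickle
c=cam('wrist');cv2.imwrite('pics/w2.png',cv2.resize(c['image'][0:250,140:430],None,fx=2.4,fy=2.4,interpolation=cv2.INTER_CUBIC));pickle.dump(c,open('w2.pkl','wb'))
go((.57,.24,.40),111.5)
```

```text
t 2.25 tcp [ 0.5887 -0.1002  0.4006] yaw 110.35 go [0.3255 0.1008 0.0005] turn -1.15
```

View pics/w2.png

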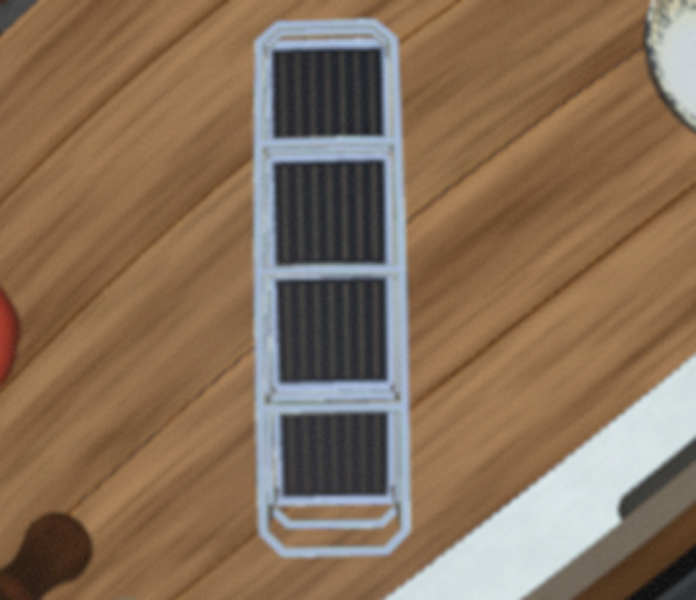

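The crop (2.4x, offset (140,0)) shows all four pads, with the cross wires between bays at rows 147, 270 and 407. The left rail is at x≈260 and the right at x≈401, so tool x lies nearly along the row. I will locate the bays from the wires (heights 56, 72.5 and 89 mm) and the pads.

```bash
cat > m3.py <<'E'
from h import *
import pickle
np.set_printoptions(precision=4,suppress=True)
w=pickle.load(open('w2.pkl','rb'))
q=lambda x,y,z:onz(w,x/2.4+140-.3,y/2.4-.3,z)
X=[]
for a,b,z in [((262,150),(398,146),.056),((260,272),(402,269),.0725),((263,408),(406,406),.089)]:
    A,B=q(*a,z),q(*b,z);X.append((A+B)/2);print(A,B,np.linalg.norm(A-B),X[-1])
X=np.array(X)[:,:2];print('spacing',np.linalg.norm(np.diff(X,axis=0),axis=1))
d=X[2]-X[0];yaw=np.arctan2(d[1],d[0]);d/=np.linalg.norm(d);print('yaw',np.degrees(yaw));c=X.mean(0)
for k in range(4): print('bay',k+1,c+d*.082*(k-1.5))
for n,a in [('pad2',[(274,160),(386,160),(388,265),(276,266)]),('pad3',[(276,281),(387,279),(388,382),(280,383)])]:
    P=np.array([q(*p,.012) for p in a]);print(n,P.mean(0),np.linalg.norm(P[0]-P[1]),np.linalg.norm(P[0]-P[3]))
E
python3 m3.py
```

```text
[0.4869 0.0379 0.056 ] [0.5651 0.0692 0.056 ] 0.08417518291821594 [0.526  0.0535 0.056 ]
[ 0.5141 -0.0354  0.0725] [ 0.5937 -0.0042  0.0725] 0.08545937002286393 [ 0.5539 -0.0198  0.0725]
[ 0.5443 -0.1108  0.089 ] [ 0.6239 -0.0801  0.089 ] 0.08526207978816654 [ 0.5841 -0.0954  0.089 ]
spacing [0.0785 0.0814]
yaw -68.69526243819156
bay 1 [0.51  0.094]
bay 2 [0.5398 0.0176]
bay 3 [ 0.5696 -0.0588]
bay 4 [ 0.5994 -0.1352]
pad2 [0.5393 0.0182 0.012 ] 0.0754188462516939 0.07368819268130859
pad3 [ 0.5688 -0.0584  0.012 ] 0.07530206049717073 0.07068817893853623
```

Call:
servo_tool:
  plan: "0.035 0.01 0 0; 0.07 0.02 0 0; 0.105 0.03 0 0; 0.14 0.04 0 0; 0.175 0.055 0 0; 0.21 0.065 0 0; 0.245 0.075 0 0; 0.28 0.085 0 0; 0.31 0.095 0 0; 0.325 0.1 0 0; 0.325 0.1 0 0; 0.325 0.1 0 0"

```text
t: 3.25
tool_pos: [0.5692, 0.2401, 0.4004]
orientation: [1.79, 2.581, -0.001]
force: [-0.1, -0.3, -0.5]
opening: 0.0928
gripper_force: 0.0
```

Run:
```python
from h import *
import pickle
c=cam('wrist');cv2.imwrite('pics/w3.png',cv2.resize(c['image'][0:250,80:430],None,fx=2.2,fy=2.2,interpolation=cv2.INTER_CUBIC));pickle.dump(c,open('w3.pkl','wb'))
go((.57,.24,.40),111.5)
```

```text
t 3.3 tcp [0.5694 0.2394 0.4006] yaw 110.44 go [0.0004 0.0008 0.0006] turn -1.06
```

View pics/w3.png

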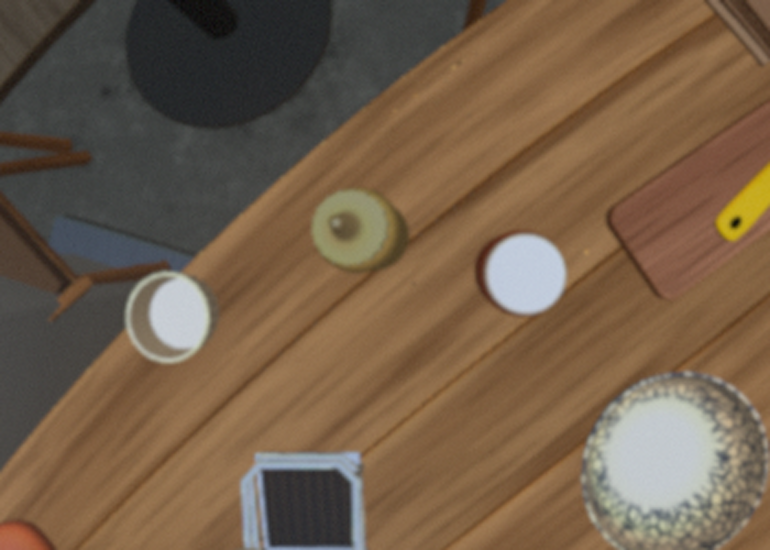

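The crop (2.2x, offset (80,0)) shows the large bottle's nozzle tip at (345,222) with cap centre at (350,230), and the jar's cap at (525,273). The ramekin is at (168,316).

```bash
cat > m4.py <<'E'
from meas import *
w=pickle.load(open('w3.pkl','rb'))
W=lambda x,y:(w,x/2.2+80-.3,y/2.2-.3)
print('---');print('Ltip',onz(*W(345,222),.196),*tri(T(40,215),S(156,183),W(345,222)))
print('Lcap',onz(*W(350,230),.158))
print('jar',onz(*W(525,273),.094),*tri(T(60,120),S(77,245),W(525,273)))
go((.483,.311,.30),111.3)
E
python3 m4.py | sed -n '/---/,$p'
```

```text
---
Ltip [0.49   0.3163 0.196 ] [0.4859 0.314  0.1872] [0.0038894883640126143, 0.0017358133844512977, 0.0036598677191614654]
Lcap [0.4887 0.3131 0.158 ]
jar [0.5928 0.3251 0.094 ] [0.5912 0.3241 0.0975] [0.00117392776971684, 0.0005976390989709641, 0.0015097537065635392]
t 3.3 tcp [0.5694 0.2394 0.4006] yaw 110.44 go [ 0.0974 -0.0559  0.1005] turn -0.86
```

Call:
servo_tool:
  plan: "0.03 -0.015 0.02 -1; 0.06 -0.03 0.05 -1; 0.09 -0.045 0.08 -1; 0.098 -0.052 0.11 -1; 0.098 -0.052 0.14 -1; 0.098 -0.052 0.15 -1; 0.098 -0.052 0.15 -1; 0.098 -0.052 0.15 -1; 0.098 -0.052 0.15 -1"

```text
t: 4.05
tool_pos: [0.4878, 0.3138, 0.2534]
orientation: [1.769, 2.594, 0.005]
force: [-0.6, 0.7, 0.2]
opening: 0.0928
gripper_force: 0.0
```

Run:
```python
from h import *
c=cam('wrist');cv2.imwrite('pics/w4.png',c['image'])
go((.486,.3135,.153),111.3)
```

```text
t 4.1 tcp [0.4878 0.314  0.2536] yaw 111.42 go [ 1.000e-04 -2.300e-03  1.006e-01] turn 0.12
```

View pics/w4.png

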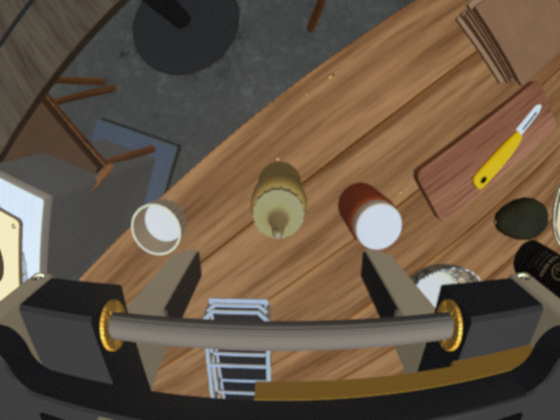

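The bottle's nozzle (278,233) sits midway between the fingers (u≈281), so I descend.

Call:
servo_tool:
  plan: "0 -0.001 0.025 0; 0 -0.001 0.05 0; 0 -0.001 0.075 0; 0 -0.001 0.09 0; 0 -0.001 0.1 0; 0 -0.001 0.1 0; 0 -0.001 0.1 0; 0 -0.001 0.1 0"

```text
t: 4.77
tool_pos: [0.4863, 0.3145, 0.1529]
orientation: [1.767, 2.596, 0.004]
force: [-0.1, 0.5, 0.5]
opening: 0.0932
gripper_force: 0.0
```

Call:
servo_tool:
  plan: "0 0 0 0; 0 0 0 0; 0 0 0 0; 0 0 0 0; 0 0 0 0; 0 0 0 0; 0 0 0 0; 0 0 0 0; 0 0 0 0; 0 0 0 0; 0 0 0 0; 0 0 0 0"
  grip: 1
  grip_force: 20

```text
t: 5.77
tool_pos: [0.485, 0.3139, 0.1506]
orientation: [-1.768, -2.597, 0.0]
force: [-0.2, 0.7, -0.3]
opening: 0.0402
gripper_force: 20.0
```

Call:
servo_tool:
  plan: "0 0 -0.01 0; 0 0 -0.03 0; 0 0 -0.06 0; 0 0 -0.09 0; 0 0 -0.12 0; 0 0 -0.145 0; 0 0 -0.155 0; 0 0 -0.155 0; 0 0 -0.155 0"

```text
t: 6.52
tool_pos: [0.4849, 0.3139, 0.3051]
orientation: [-1.768, -2.597, 0.0]
force: [-0.1, 0.1, -2.5]
opening: 0.0403
gripper_force: 20.0
```

Call:
servo_tool:
  plan: "-0.015 -0.002 0 0; -0.045 -0.007 0 0; -0.08 -0.012 0 0; -0.12 -0.018 0 0; -0.16 -0.025 0 0; -0.2 -0.031 0 0; -0.24 -0.037 0 0; -0.28 -0.043 0 0; -0.32 -0.049 0 0; -0.35 -0.054 0 0; -0.37 -0.057 0 0; -0.377 -0.058 0 0"

```text
t: 7.52
tool_pos: [0.5683, -0.0613, 0.3021]
orientation: [-1.77, -2.59, 0.005]
force: [0.0, 0.4, -2.6]
opening: 0.0401
gripper_force: 20.0
```

Call:
servo_tool:
  plan: "0 0 0 0; 0 0 0 0; 0 0 0 0"

```text
t: 7.77
tool_pos: [0.5688, -0.0567, 0.3046]
orientation: [-1.765, -2.596, 0.0]
force: [0.5, 0.2, -1.9]
opening: 0.0402
gripper_force: 20.0
```

Run:
```python
from h import *
go((.5692,-.0585,.165),111.3)
c=cam('wrist');cv2.imwrite('pics/w5.png',c['image'])
```

```text
t 7.77 tcp [ 0.5688 -0.0567  0.3046] yaw 111.58 go [-2.100e-03 -1.000e-04  1.396e-01] turn 0.28
```

View pics/w5.png

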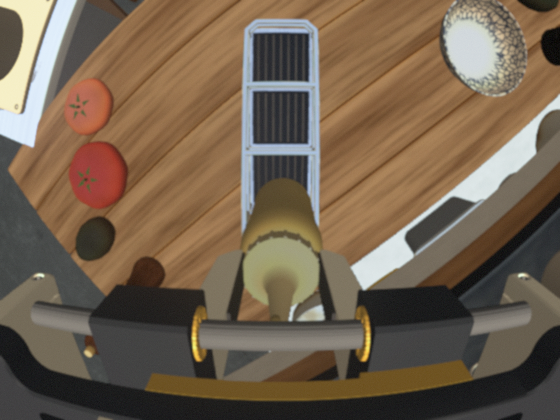

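The bottle hangs upright and central over the row, with bays 1 and 2 visible above it in the picture.

Call:
servo_tool:
  plan: "-0.002 0 0.02 0; -0.002 0 0.045 0; -0.002 0 0.07 0; -0.002 0 0.09 0; -0.002 0 0.11 0; -0.002 0 0.12 0; -0.002 0 0.128 0; -0.002 0 0.133 0; -0.002 0 0.137 0; -0.002 0 0.14 0; -0.002 0 0.14 0; -0.002 0 0.14 0"

```text
t: 8.82
tool_pos: [0.5704, -0.0601, 0.1663]
orientation: [1.767, 2.596, 0.001]
force: [0.3, -0.5, -3.2]
opening: 0.0404
gripper_force: 20.0
```

Call:
servo_tool:
  plan: "0 0 0.001 0; 0 0 0.002 0; 0 0 0.003 0; 0 0 0.004 0; 0 0 0.004 0; 0 0 0.004 0"

```text
t: 9.32
tool_pos: [0.5707, -0.0602, 0.1629]
orientation: [1.767, 2.595, 0.001]
force: [-0.7, -0.3, 5.9]
opening: 0.0403
gripper_force: 20.0
```

Call:
servo_tool:
  plan: "0 0 0 0; 0 0 0 0; 0 0 0 0; 0 0 0 0; 0 0 0 0; 0 0 0 0; 0 0 0 0; 0 0 0 0"
  grip: -1

```text
t: 9.98
tool_pos: [0.57, -0.0599, 0.1616]
orientation: [-1.768, -2.597, 0.0]
force: [-0.5, -0.5, -0.3]
opening: 0.0891
gripper_force: 0.0
```

Call:
servo_tool:
  plan: "0 0 -0.02 0; 0 0 -0.05 0; 0 0 -0.08 0; 0 0 -0.11 0; 0 0 -0.14 0; 0 0 -0.14 0; 0 0 -0.14 0"

```text
t: 10.57
tool_pos: [0.5712, -0.0602, 0.3045]
orientation: [1.765, 2.593, 0.003]
force: [0.6, -0.6, 0.3]
opening: 0.0931
gripper_force: 0.0
```

Run:
```python
from h import *
go((.5925,.3248,.24),111.3)
```

```text
t 10.57 tcp [ 0.5712 -0.0602  0.3045] yaw 111.51 go [0.3505 0.1607 0.0642] turn 0.21
```

Call:
servo_tool:
  plan: "0.035 0.016 0 0; 0.07 0.032 0 0; 0.105 0.048 0 0; 0.14 0.064 0 0; 0.175 0.08 0 0; 0.21 0.096 0 0; 0.245 0.112 0 0; 0.28 0.128 0.01 0; 0.315 0.144 0.03 0; 0.34 0.156 0.06 0; 0.35 0.16 0.08 0; 0.35 0.16 0.1 0"

```text
t: 11.57
tool_pos: [0.5882, 0.3272, 0.1971]
orientation: [-1.762, -2.598, 0.005]
force: [0.3, -0.3, -0.5]
opening: 0.0926
gripper_force: 0.0
```

Call:
servo_tool:
  plan: "0 0 0 0; 0 0 0 0; 0 0 0 0"

```text
t: 11.82
tool_pos: [0.5907, 0.3239, 0.2022]
orientation: [1.769, 2.596, 0.0]
force: [0.2, -1.2, 0.7]
opening: 0.0929
gripper_force: 0.0
```

Run:
```python
from h import *
go((.5915,.3245,.068),111.3)
c=cam('wrist');cv2.imwrite('pics/w6.png',c['image'])
```

```text
t 11.82 tcp [0.5907 0.3239 0.2022] yaw 111.48 go [0.0003 0.0009 0.1342] turn 0.18
```

View pics/w6.png

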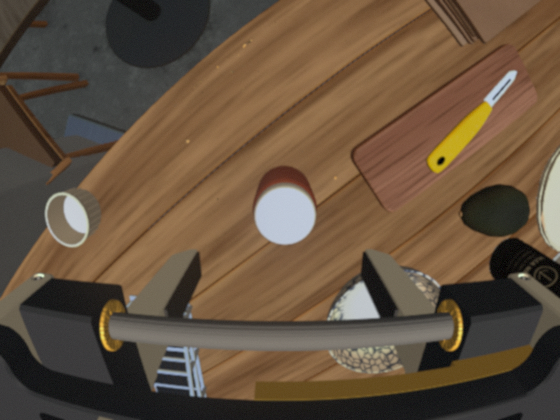

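The jar's cap centre (286,212) is a few pixels right of the jaw centre, so I shift +3 mm along y and descend.

Call:
servo_tool:
  plan: "0 0.003 0.02 0; 0 0.003 0.045 0; 0 0.003 0.07 0; 0 0.003 0.095 0; 0 0.003 0.115 0; 0 0.003 0.128 0; 0 0.003 0.134 0; 0 0.003 0.134 0; 0 0.003 0.134 0; 0 0.003 0.134 0"

```text
t: 12.7
tool_pos: [0.5947, 0.326, 0.07]
orientation: [1.767, 2.595, 0.005]
force: [-0.0, 0.7, -0.0]
opening: 0.0927
gripper_force: 0.0
```

Call:
servo_tool:
  plan: "0 0 0 0; 0 0 0 0; 0 0 0 0; 0 0 0 0; 0 0 0 0; 0 0 0 0; 0 0 0 0; 0 0 0 0; 0 0 0 0; 0 0 0 0"
  grip: 1
  grip_force: 20

```text
t: 13.53
tool_pos: [0.5933, 0.3254, 0.0676]
orientation: [-1.768, -2.597, 0.0]
force: [0.2, 0.3, 0.6]
opening: 0.0577
gripper_force: 20.0
```

Call:
servo_tool:
  plan: "0 0 -0.01 0; 0 0 -0.03 0; 0 0 -0.06 0; 0 0 -0.09 0; 0 0 -0.12 0; 0 0 -0.145 0; 0 0 -0.15 0; 0 0 -0.15 0; 0 0 -0.15 0"

```text
t: 14.28
tool_pos: [0.5929, 0.3253, 0.2164]
orientation: [-1.768, -2.596, 0.001]
force: [-0.7, 0.1, -2.4]
opening: 0.0579
gripper_force: 20.0
```

Run:
```python
from h import *
go((.5097,.094,.08),111.3)
```

```text
t 14.28 tcp [0.5929 0.3253 0.2164] yaw 111.51 go [-0.1847 -0.1621  0.1366] turn 0.21
```

Call:
servo_tool:
  plan: "-0.02 -0.02 0 0; -0.045 -0.04 0 0; -0.07 -0.06 0 0; -0.095 -0.085 0 0; -0.12 -0.105 0 0; -0.145 -0.125 0 0; -0.165 -0.145 0 0; -0.18 -0.158 0 0; -0.185 -0.162 0 0; -0.185 -0.162 0 0; -0.185 -0.162 0 0; -0.185 -0.162 0 0"

```text
t: 15.28
tool_pos: [0.5103, 0.0948, 0.2167]
orientation: [-1.766, -2.596, 0.001]
force: [-0.5, 0.5, -1.7]
opening: 0.0575
gripper_force: 20.0
```

Run:
```python
from h import *
go((.5097,.094,.0796),111.3)
```

```text
t 15.28 tcp [0.5103 0.0948 0.2167] yaw 111.54 go [-0.0006 -0.0007  0.1371] turn 0.24
```

Call:
servo_tool:
  plan: "-0.001 0 0.02 0; -0.001 0 0.045 0; -0.001 0 0.07 0; -0.001 0 0.09 0; -0.001 0 0.105 0; -0.001 0 0.117 0; -0.001 0 0.124 0; -0.001 0 0.129 0; -0.001 0 0.132 0; -0.001 0 0.134 0; -0.001 0 0.135 0; -0.001 0 0.135 0"

```text
t: 16.28
tool_pos: [0.5113, 0.0931, 0.0832]
orientation: [1.767, 2.596, 0.001]
force: [0.0, 0.9, -2.4]
opening: 0.0577
gripper_force: 20.0
```

Call:
servo_tool:
  plan: "0 0 0.001 0; 0 0 0.002 0; 0 0 0.003 0; 0 0 0.003 0; 0 0 0.003 0"

```text
t: 16.7
tool_pos: [0.5108, 0.093, 0.0797]
orientation: [1.768, 2.597, 0.0]
force: [0.4, 0.3, -0.9]
opening: 0.0575
gripper_force: 20.0
```

Call:
servo_tool:
  plan: "0 0 0.001 0; 0 0 0.001 0; 0 0 0.001 0"

```text
t: 16.95
tool_pos: [0.5109, 0.093, 0.0796]
orientation: [1.768, 2.597, 0.0]
force: [-4.2, 1.0, 7.4]
opening: 0.0579
gripper_force: 20.0
```

Call:
servo_tool:
  plan: "0 0 0 0; 0 0 0 0; 0 0 0 0; 0 0 0 0; 0 0 0 0; 0 0 0 0; 0 0 0 0; 0 0 0 0"
  grip: -1

```text
t: 17.62
tool_pos: [0.5108, 0.093, 0.0786]
orientation: [-1.768, -2.597, 0.0]
force: [-0.9, -0.3, -0.0]
opening: 0.0926
gripper_force: 0.0
```

Call:
servo_tool:
  plan: "0 0 -0.03 0; 0 0 -0.06 0; 0 0 -0.1 0; 0 0 -0.14 0; 0 0 -0.18 0; 0 0 -0.22 0; 0 0 -0.26 0; 0 0 -0.3 0; 0 0 -0.3 0; 0 0 -0.3 0; 0 0 -0.3 0"

```text
t: 18.53
tool_pos: [0.5108, 0.093, 0.3782]
orientation: [-1.768, -2.597, 0.0]
force: [-0.2, 0.3, -1.2]
opening: 0.093
gripper_force: 0.0
```

Run:
```python
from h import *
go((.425,-.281,.30),111.3)
```

```text
t 18.53 tcp [0.5108 0.093  0.3782] yaw 111.51 go [-0.3165 -0.2169  0.0782] turn 0.21
```

Call:
servo_tool:
  plan: "-0.03 -0.02 0 0; -0.06 -0.041 0 0; -0.09 -0.062 0 0; -0.12 -0.082 0 0; -0.15 -0.103 0 0; -0.18 -0.123 0 0; -0.21 -0.144 0 0; -0.24 -0.164 0 0; -0.27 -0.185 0 0; -0.3 -0.206 0.02 0; -0.316 -0.217 0.05 0; -0.316 -0.217 0.08 0"

```text
t: 19.53
tool_pos: [0.4228, -0.2839, 0.2956]
orientation: [-1.772, -2.592, 0.002]
force: [-0.4, 0.0, -0.4]
opening: 0.0929
gripper_force: 0.0
```

Call:
servo_tool:
  plan: "0 0 0 0; 0 0 0 0; 0 0 0 0; 0 0 0 0"

```text
t: 19.87
tool_pos: [0.4257, -0.2804, 0.3008]
orientation: [1.765, 2.596, -0.0]
force: [0.6, 0.1, -0.3]
opening: 0.0933
gripper_force: 0.0
```

Run:
```python
from h import *
go((.425,-.281,.197),111.3)
c=cam('wrist');cv2.imwrite('pics/w7.png',c['image'])
```

```text
t 19.87 tcp [ 0.4257 -0.2804  0.3008] yaw 111.58 go [-1.000e-04 -1.100e-03  1.038e-01] turn 0.28
```

View pics/w7.png

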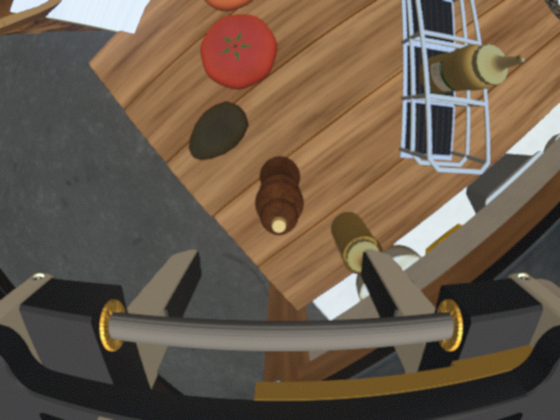

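The mill's stud (279,225) lies on the jaw centre line, and its off-nadir angle puts it at the TCP, so I descend.

Call:
servo_tool:
  plan: "0 -0.001 0.02 0; 0 -0.001 0.04 0; 0 -0.001 0.065 0; 0 -0.001 0.085 0; 0 -0.001 0.097 0; 0 -0.001 0.103 0; 0 -0.001 0.103 0; 0 -0.001 0.103 0; 0 -0.001 0.103 0"

```text
t: 20.67
tool_pos: [0.4247, -0.2815, 0.1975]
orientation: [1.766, 2.595, -0.0]
force: [-0.3, 0.8, 0.5]
opening: 0.0927
gripper_force: 0.0
```

Call:
servo_tool:
  plan: "0 0 0 0; 0 0 0 0; 0 0 0 0; 0 0 0 0; 0 0 0 0; 0 0 0 0; 0 0 0 0; 0 0 0 0; 0 0 0 0; 0 0 0 0; 0 0 0 0; 0 0 0 0"
  grip: 1
  grip_force: 30

```text
t: 21.67
tool_pos: [0.4239, -0.2809, 0.1956]
orientation: [1.768, 2.597, 0.0]
force: [2.1, 0.8, 0.3]
opening: 0.0291
gripper_force: 30.0
```

Call:
servo_tool:
  plan: "0 0 -0.01 0; 0 0 -0.03 0; 0 0 -0.06 0; 0 0 -0.09 0; 0 0 -0.12 0; 0 0 -0.145 0; 0 0 -0.16 0; 0 0 -0.16 0; 0 0 -0.16 0"

```text
t: 22.42
tool_pos: [0.424, -0.2811, 0.3562]
orientation: [1.767, 2.596, -0.0]
force: [0.5, 0.1, -3.9]
opening: 0.0289
gripper_force: 30.0
```

Run:
```python
from h import *
go((.599,-.1355,.21),111.3)
```

```text
t 22.42 tcp [ 0.424  -0.2811  0.3562] yaw 111.51 go [0.0715 0.2161 0.1462] turn 0.21
```

Call:
servo_tool:
  plan: "0.006 0.018 0 0; 0.014 0.042 0 0; 0.023 0.07 0 0; 0.033 0.1 0 0; 0.043 0.13 0 0; 0.053 0.16 0 0; 0.062 0.187 0 0; 0.068 0.207 0 0; 0.071 0.216 0 0; 0.071 0.216 0 0; 0.071 0.216 0 0; 0.071 0.216 0 0"

```text
t: 23.42
tool_pos: [0.5978, -0.1366, 0.3549]
orientation: [-1.768, -2.595, 0.002]
force: [0.4, -0.3, -3.5]
opening: 0.0289
gripper_force: 30.0
```

Run:
```python
from h import *
go((.599,-.1355,.2076),111.3)
c=cam('wrist');d=cam('top')['image'][150:290,200:440]
a=cv2.resize(c['image'],None,fx=.75,fy=.75);b=cv2.resize(d,(480,280),interpolation=cv2.INTER_CUBIC)
o=np.zeros((600,480,3),np.uint8);o[:315,:420]=a;o[315:595]=b;cv2.imwrite('pics/w8.png',o)
```

```text
t 23.42 tcp [ 0.5978 -0.1366  0.3549] yaw 111.46 go [0.0006 0.0017 0.1473] turn 0.16
```

View pics/w8.png

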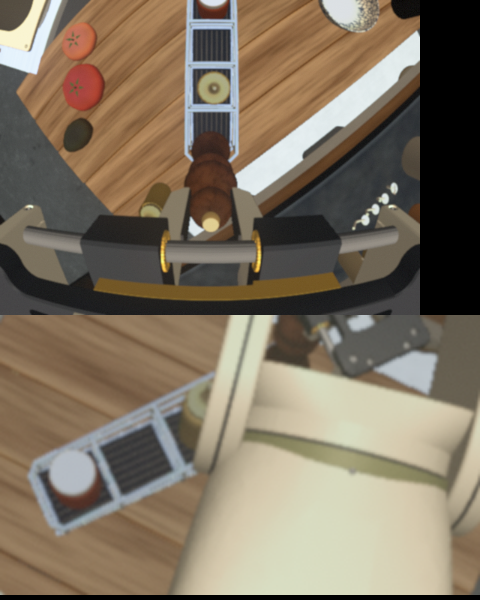

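The mill hangs upright over bay 4, with the large bottle centred in bay 3 and the jar in bay 1.

Call:
servo_tool:
  plan: "0.001 0.001 0.02 0; 0.001 0.001 0.045 0; 0.001 0.001 0.07 0; 0.001 0.001 0.095 0; 0.001 0.001 0.112 0; 0.001 0.001 0.125 0; 0.001 0.001 0.133 0; 0.001 0.001 0.138 0; 0.001 0.001 0.141 0; 0.001 0.001 0.143 0; 0.001 0.001 0.144 0; 0.001 0.001 0.144 0"

```text
t: 24.52
tool_pos: [0.5998, -0.1345, 0.2125]
orientation: [1.767, 2.596, 0.001]
force: [0.9, 0.0, -3.2]
opening: 0.0292
gripper_force: 30.0
```

Call:
servo_tool:
  plan: "0 0 0.001 0; 0 0 0.002 0; 0 0 0.003 0; 0 0 0.003 0; 0 0 0.003 0"

```text
t: 24.93
tool_pos: [0.5993, -0.1344, 0.2086]
orientation: [-1.768, -2.597, 0.0]
force: [-0.7, 0.1, -4.0]
opening: 0.0289
gripper_force: 30.0
```

Call:
servo_tool:
  plan: "0 0 0.001 0; 0 0 0.002 0; 0 0 0.002 0; 0 0 0.002 0"

```text
t: 25.27
tool_pos: [0.5998, -0.1345, 0.2076]
orientation: [1.767, 2.596, 0.001]
force: [-1.1, 1.5, 2.4]
opening: 0.0291
gripper_force: 30.0
```

Call:
servo_tool:
  plan: "0 0 0 0; 0 0 0 0; 0 0 0 0; 0 0 0 0; 0 0 0 0; 0 0 0 0; 0 0 0 0; 0 0 0 0; 0 0 0 0"
  grip: -1

```text
t: 26.02
tool_pos: [0.5994, -0.1344, 0.2066]
orientation: [1.768, 2.597, 0.0]
force: [0.1, 0.5, -0.1]
opening: 0.0846
gripper_force: 0.0
```

Call:
servo_tool:
  plan: "0 0 -0.02 0; 0 0 -0.05 0; 0 0 -0.08 0; 0 0 -0.11 0; 0 0 -0.12 0; 0 0 -0.12 0; 0 0 -0.12 0"

```text
t: 26.6
tool_pos: [0.5995, -0.1344, 0.3263]
orientation: [1.767, 2.597, 0.0]
force: [-0.1, -0.1, -0.2]
opening: 0.0931
gripper_force: 0.0
```

Run:
```python
from h import *
go((.541,-.313,.24),111.3)
```

```text
t 26.6 tcp [ 0.5995 -0.1344  0.3263] yaw 111.51 go [-0.1447 -0.12    0.0863] turn 0.21
```

Call:
servo_tool:
  plan: "-0.03 -0.025 0 0; -0.06 -0.05 0 0; -0.09 -0.075 0 0; -0.12 -0.1 0 0; -0.14 -0.115 0.02 0; -0.145 -0.12 0.05 0; -0.145 -0.12 0.08 0; -0.145 -0.12 0.086 0; -0.145 -0.12 0.086 0; -0.145 -0.12 0.086 0; -0.145 -0.12 0.086 0; -0.145 -0.12 0.086 0"

```text
t: 27.6
tool_pos: [0.542, -0.3134, 0.2431]
orientation: [1.765, 2.595, -0.0]
force: [0.4, -0.7, 0.0]
opening: 0.0932
gripper_force: 0.0
```

Run:
```python
from h import *
go((.541,-.313,.117),111.3)
c=cam('wrist');cv2.imwrite('pics/w9.png',c['image'])
```

```text
t 27.6 tcp [ 0.542  -0.3134  0.2431] yaw 111.56 go [ 0.0011 -0.0011  0.1261] turn 0.26
```

View pics/w9.png

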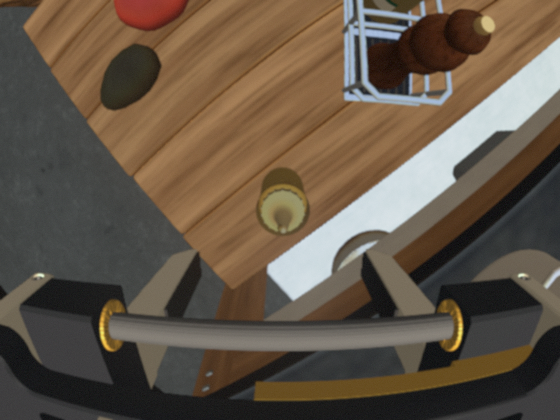

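The small bottle's tip (284,228) is centred within about 2 mm. The counter behind it lies near the right finger, so I check where its edge is before going down.

Run:
```python
from h import *
import pickle
np.set_printoptions(precision=3,suppress=True)
C=pickle.load(open('c0.pkl','rb'));t,s=C['top'],C['scene']
for u in (300,440,470): print('top',u,[(v,t['image'][v,u].tolist()) for v in range(90 if u<400 else 140,225 if u>400 else 160,4)])
u=340;print('sc',u,[(v,s['image'][v,u].tolist()) for v in range(118,182,4)])
u=240;print('sc',u,[(v,s['image'][v,u].tolist()) for v in range(130,172,4)])
```

```text
top 300 [(90, [53, 56, 61]), (94, [68, 87, 109]), (98, [71, 88, 107]), (102, [117, 129, 134]), (106, [114, 126, 132]), (110, [86, 88, 89]), (114, [203, 200, 192]), (118, [220, 217, 209]), (122, [222, 218, 211]), (126, [222, 219, 210]), (130, [222, 218, 210]), (134, [222, 218, 210]), (138, [101, 125, 151]), (142, [106, 133, 159]), (146, [99, 125, 151]), (150, [105, 132, 158]), (154, [114, 143, 168]), (158, [114, 143, 168])]
top 440 [(140, [80, 79, 75]), (144, [77, 75, 71]), (148, [92, 89, 85]), (152, [51, 49, 49]), (156, [63, 77, 96]), (160, [66, 83, 105]), (164, [98, 111, 122]), (168, [113, 124, 130]), (172, [165, 166, 164]), (176, [222, 217, 209]), (180, [224, 218, 210]), (184, [222, 217, 208]), (188, [221, 215, 207]), (192, [222, 216, 208]), (196, [222, 216, 208]), (200, [218, 211, 204]), (204, [94, 119, 145]), (208, [92, 117, 145]), (212, [97, 123, 150]), (216, [104, 132, 158]), (220, [94, 121, 148]), (224, [84, 110, 137])]
top 470 [(140, [75, 73, 69]), (144, [78, 76, 72]), (148, [78, 76, 72]), (152, [80, 78, 75]), (156, [80, 77, 73]), (160, [83, 80, 76]), (164, [55, 54, 53]), (16
[... 244 characters left out ...]
(212, [61, 77, 97]), (216, [59, 76, 100]), (220, [64, 83, 108]), (224, [58, 77, 101])]
sc 340 [(118, [48, 56, 55]), (122, [48, 57, 57]), (126, [51, 60, 59]), (130, [50, 59, 59]), (134, [32, 31, 33]), (138, [43, 67, 99]), (142, [44, 75, 112]), (146, [48, 75, 116]), (150, [51, 80, 124]), (154, [65, 94, 131]), (158, [122, 145, 164]), (162, [124, 147, 165]), (166, [120, 142, 163]), (170, [119, 139, 158]), (174, [98, 120, 145]), (178, [71, 108, 147])]
sc 240 [(130, [49, 56, 57]), (134, [46, 52, 50]), (138, [35, 39, 42]), (142, [22, 25, 28]), (146, [52, 83, 124]), (150, [51, 83, 124]), (154, [51, 81, 124]), (158, [55, 85, 129]), (162, [52, 80, 118]), (166, [122, 144, 162]), (170, [118, 140, 160])]
```

Run:
```python
from h import *
import pickle
np.set_printoptions(precision=3,suppress=True)
C=pickle.load(open('c0.pkl','rb'));t,s=C['top'],C['scene']
def line(a,b,name):
    o,d1=ray(s,*b[0]);_,d2=ray(s,*b[1]);n=np.cross(d1,d2)
    for p in a:
        o2,d=ray(t,*p);print(name,o2+d*(n@(o-o2))/(n@d))
line([(300,92),(440,154),(470,168)],[(340,136),(240,144)],'counter top edge')
line([(300,112),(440,173)],[(340,155),(240,164)],'brown/white')
line([(300,136),(440,202)],[(340,174),(240,172+9)],'table edge')
```

```text
counter top edge [ 0.83  -0.072  0.117]
counter top edge [ 0.655 -0.384  0.118]
counter top edge [ 0.617 -0.448  0.119]
brown/white [ 0.808 -0.075  0.053]
brown/white [ 0.629 -0.405  0.052]
table edge [ 0.763 -0.074  0.007]
table edge [ 0.569 -0.417 -0.004]
```

The counter edge is at z≈0.118 and about 70 mm clear of the fingers, so it is safe to descend.

Call:
servo_tool:
  plan: "0 0.001 0.02 0; 0 0.001 0.045 0; 0 0.001 0.07 0; 0 0.001 0.095 0; 0 0.001 0.112 0; 0 0.001 0.121 0; 0 0.001 0.124 0; 0 0.001 0.124 0; 0 0.001 0.124 0; 0 0.001 0.124 0"

```text
t: 28.48
tool_pos: [0.5429, -0.3136, 0.1188]
orientation: [1.766, 2.594, -0.0]
force: [-0.3, 0.1, 0.2]
opening: 0.0928
gripper_force: 0.0
```

Call:
servo_tool:
  plan: "0 0 0 0; 0 0 0 0; 0 0 0 0; 0 0 0 0; 0 0 0 0; 0 0 0 0; 0 0 0 0; 0 0 0 0; 0 0 0 0; 0 0 0 0; 0 0 0 0; 0 0 0 0"
  grip: 1
  grip_force: 20

```text
t: 29.48
tool_pos: [0.5418, -0.3129, 0.1166]
orientation: [1.768, 2.597, 0.0]
force: [0.3, -0.1, 1.3]
opening: 0.0486
gripper_force: 20.0
```

Call:
servo_tool:
  plan: "0 0 -0.01 0; 0 0 -0.03 0; 0 0 -0.06 0; 0 0 -0.1 0; 0 0 -0.14 0; 0 0 -0.18 0; 0 0 -0.22 0; 0 0 -0.25 0; 0 0 -0.26 0; 0 0 -0.26 0; 0 0 -0.26 0"

```text
t: 30.4
tool_pos: [0.5417, -0.3129, 0.3753]
orientation: [-1.767, -2.596, 0.0]
force: [-0.9, -0.6, -3.7]
opening: 0.0491
gripper_force: 20.0
```

Run:
```python
from h import *
go((.5395,.018,.375),111.3)
```

```text
t 30.4 tcp [ 0.5417 -0.3129  0.3753] yaw 111.51 go [0.3086 0.1193 0.0005] turn 0.21
```

The opening is 49 mm where the cap should give 39 mm, so the fingers hold the edge of the body shoulder. I'll set the bottle down again and regrip higher.

Call:
servo_tool:
  plan: "0 0 0.015 0; 0 0 0.04 0; 0 0 0.07 0; 0 0 0.1 0; 0 0 0.13 0; 0 0 0.16 0; 0 0 0.19 0; 0 0 0.215 0; 0 0 0.232 0; 0 0 0.243 0; 0 0 0.25 0; 0 0 0.25 0"

```text
t: 31.4
tool_pos: [0.54, -0.3117, 0.1231]
orientation: [-1.765, -2.593, -0.0]
force: [0.2, -0.4, -1.9]
opening: 0.0488
gripper_force: 20.0
```

Call:
servo_tool:
  plan: "0 0 0.001 0; 0 0 0.002 0; 0 0 0.003 0; 0 0 0.004 0; 0 0 0.005 0; 0 0 0.006 0; 0 0 0.006 0; 0 0 0.006 0"

```text
t: 32.07
tool_pos: [0.5418, -0.3129, 0.1206]
orientation: [-1.768, -2.597, -0.0]
force: [0.1, -0.5, -3.1]
opening: 0.0489
gripper_force: 20.0
```

Call:
servo_tool:
  plan: "0 0 0.001 0; 0 0 0.002 0; 0 0 0.003 0; 0 0 0.004 0; 0 0 0.004 0; 0 0 0.004 0"

```text
t: 32.57
tool_pos: [0.5418, -0.313, 0.1167]
orientation: [1.768, 2.597, -0.0]
force: [-0.7, -0.2, -1.3]
opening: 0.0489
gripper_force: 20.0
```

Some of the load has come off, which means first contact. I go 1 mm more, then open and raise 9 mm.

Call:
servo_tool:
  plan: "0 0 0.001 0; 0 0 0.001 0; 0 0 0.001 0"

```text
t: 32.82
tool_pos: [0.5422, -0.3133, 0.1165]
orientation: [1.767, 2.596, -0.0]
force: [-1.1, -0.5, 4.4]
opening: 0.0492
gripper_force: 20.0
```

Call:
servo_tool:
  plan: "0 0 0 0; 0 0 0 0; 0 0 0 0; 0 0 0 0; 0 0 0 0; 0 0 0 0; 0 0 0 0; 0 0 0 0"
  grip: -1

```text
t: 33.48
tool_pos: [0.5418, -0.3129, 0.1156]
orientation: [-1.768, -2.597, -0.0]
force: [-0.2, -0.8, -0.2]
opening: 0.0921
gripper_force: 0.0
```

Call:
servo_tool:
  plan: "0 0 -0.005 0; 0 0 -0.009 0; 0 0 -0.009 0; 0 0 -0.009 0; 0 0 -0.009 0; 0 0 -0.009 0"

```text
t: 33.98
tool_pos: [0.5417, -0.3129, 0.1246]
orientation: [-1.768, -2.597, -0.0]
force: [0.1, 0.1, -0.1]
opening: 0.0931
gripper_force: 0.0
```

Call:
servo_tool:
  plan: "0 0 0 0; 0 0 0 0; 0 0 0 0; 0 0 0 0; 0 0 0 0; 0 0 0 0; 0 0 0 0; 0 0 0 0; 0 0 0 0; 0 0 0 0; 0 0 0 0; 0 0 0 0"
  grip: 1
  grip_force: 20

```text
t: 34.98
tool_pos: [0.5418, -0.3131, 0.1249]
orientation: [1.768, 2.597, -0.0]
force: [-0.8, -0.3, 1.7]
opening: 0.0352
gripper_force: 19.3
```

Call:
servo_tool:
  plan: "0 0 -0.005 0; 0 0 -0.015 0; 0 0 -0.03 0; 0 0 -0.03 0; 0 0 -0.03 0; 0 0 -0.03 0"
  grip_force: 30

```text
t: 35.48
tool_pos: [0.5417, -0.3128, 0.1544]
orientation: [-1.768, -2.597, -0.0]
force: [-0.2, 0.3, -2.6]
opening: 0.0309
gripper_force: 27.7
```

Run:
```python
from h import *
c=cam('wrist');im=c['image'];h=cv2.cvtColor(im,cv2.COLOR_BGR2HSV)
m=cv2.inRange(h,(18,90,40),(32,255,255));m[:,:200]=0;m[:,360:]=0;m[310:]=0;m[:120]=0
n,l,st,ce=cv2.connectedComponentsWithStats(m)
print([(st[i].tolist(),ce[i].round().tolist()) for i in range(1,n) if st[i,4]>80])
for v in range(150,310,10):
    x=np.where(m[v])[0]
    if len(x)>3: print(v,x.min(),x.max(),np.median(x))
go((.5395,.018,.375),111.3)
```

```text
[([241, 188, 86, 122, 5441], [285.0, 244.0])]
190 289 308 298.5
200 277 321 299.5
210 269 325 297.0
220 263 326 294.5
230 257 324 291.0
240 247 323 294.0
250 241 321 263.0
260 252 352 267.5
270 252 289 270.5
280 252 292 272.0
290 250 310 273.0
300 258 294 276.0
t 35.53 tcp [ 0.5414 -0.3126  0.1539] yaw 111.51 go [ 0.3085  0.1193 -0.2209] turn 0.21
```

The opening shrank to 31 mm, and the mask suggests the bottle is slipping or leaning. I'll put it straight back down.

Call:
servo_tool:
  plan: "0 0 0.006 0; 0 0 0.013 0; 0 0 0.019 0; 0 0 0.024 0; 0 0 0.027 0; 0 0 0.027 0; 0 0 0.027 0"

```text
t: 36.12
tool_pos: [0.5424, -0.3137, 0.1287]
orientation: [1.767, 2.595, -0.001]
force: [-1.8, 0.6, 6.5]
opening: 0.0311
gripper_force: 29.8
```

```bash
cat > look.py <<'E'
from h import *
s=status.read_state();print('open',s['opening'],'gf',s['gripper_force'],'F',np.round(s['force'],1),'M',np.round(s['wrist_torque'],2))
c=cam('wrist');im=c['image'];h=cv2.cvtColor(im,cv2.COLOR_BGR2HSV);cv2.imwrite('pics/last.png',im)
m=cv2.inRange(h,(18,90,40),(32,255,255))
for v in range(150,330,10): print(v,''.join('#' if m[v,u] else '.' for u in range(180,380,4)))
E
python3 look.py
```

```text
open 0.031117700676238296 gf 29.78976432867057 F [-1.8  0.6  6.5] M [-0.11  0.31 -0.02]
150 ..................................................
160 ..................................................
170 ..................................................
180 ..................................................
190 ..........................########................
200 ........................############..............
210 ......................###############.............
220 .....................################.............
230 ...................#################..............
240 .................####.#...##########..............
250 ..................###..........###.#............#.
260 ..................########........................
270 ..................##########......................
280 ..................###########.....................
290 ..................###########..##.................
300 ....................########......................
310 ........###........#####.................##.......
320 ........###.......#####..................###......
```

Run:
```python
from h import *
c=cam('scene');im=c['image'];cv2.imwrite('pics/s_last.png',im);h=cv2.cvtColor(im,cv2.COLOR_BGR2HSV)
import pickle;h0=cv2.cvtColor(pickle.load(open('c0.pkl','rb'))['scene']['image'],cv2.COLOR_BGR2HSV)
f=lambda h:cv2.inRange(h,(19,90,40),(32,255,255))
a,b=f(h),f(h0)
for v in range(134,192,2): print(v,''.join('#' if b[v,u] else '.' for u in range(335,385)),''.join('#' if a[v,u] else '.' for u in range(335,385)))
w=cv2.imread('pics/last.png');wb=cv2.imread('pics/w9.png');
hw=cv2.cvtColor(wb,cv2.COLOR_BGR2HSV);m=f(hw)
for v in range(160,250,8): print(v,''.join('#' if m[v,u] else '.' for u in range(230,340,3)))
```

```text
134 .................................................. ..................................................
136 .................................................. ..................................................
138 .................................................. ..................................................
140 .................................................. ..................................................
142 .................................................. ..................................................
144 .................................................. ..................................................
146 .........................#........................ ..................................................
148 ......................####........................ ......................######.....................#
150 ...................#########...................... ...................##....####...................#.
152 ..................###.......##.................... ....................##.....#...................###
154 ......................#####.#.......
[... 1777 characters left out ...]
....................................... ..................................................
190 .................................................. ..................................................
160 .....................................
168 .................#...................
176 .............##########..............
184 ............#.#########..............
192 ...........####......####............
200 ..........###...###.....##...........
208 ..........############...#...........
216 ..........#############..#...........
224 ............#####.###..#.............
232 ..............###..###...............
240 .....................................
248 .....................................
```

Run:
```python
from h import *
a=cv2.imread('pics/s_last.png');b=cv2.imread('pics/scene0.png')
ha=cv2.cvtColor(a,cv2.COLOR_BGR2HSV);hb=cv2.cvtColor(b,cv2.COLOR_BGR2HSV)
for v in (160,172): print(v,[hb[v,u].tolist() for u in range(344,374,3)],'\n   ',[ha[v,u].tolist() for u in range(344,374,3)])
f=lambda h:cv2.inRange(h,(13,120,40),(32,255,150))
A,B=f(ha),f(hb)
for v in range(136,190,2): print(v,''.join('#' if B[v,u] else '.' for u in range(335,385)),''.join('#' if A[v,u] else '.' for u in range(335,385)))
```

```text
160 [[16, 62, 164], [17, 63, 162], [17, 68, 142], [18, 150, 100], [18, 153, 108], [18, 156, 111], [17, 151, 108], [17, 94, 122], [16, 65, 164], [17, 64, 160]] 
    [[17, 65, 161], [16, 64, 159], [17, 84, 127], [17, 150, 114], [17, 149, 113], [18, 148, 110], [18, 150, 102], [15, 83, 108], [16, 65, 164], [15, 65, 162]]
172 [[15, 63, 159], [16, 64, 159], [17, 112, 93], [18, 153, 110], [17, 154, 114], [17, 147, 116], [17, 147, 109], [15, 83, 145], [14, 122, 115], [14, 126, 123]] 
    [[16, 65, 158], [17, 118, 110], [18, 148, 117], [17, 147, 116], [18, 154, 111], [18, 150, 104], [16, 81, 138], [15, 84, 148], [14, 119, 114], [14, 127, 124]]
136 ............#.......#.#.###.#######.####.#####.... .....................#.######........#...####.....
138 #.#..#.##.#####.#..###############.#########...... #..####.##.##...........####........##.#.####.....
140 #####..######.#####..#.#..###.####.##########.#... ..#..###.####.#......##.###.........#.#######.....
142 .#####..#..#.#..##.#.####.###.###.#.#####.##.##... #.##.####.##.#.......##.###.........###..##.#.....
144 #.##.#####.#####.#.#.####.###
[... 1704 characters left out ...]
.####.#...... #############################################.....
178 #########....#############################........ #############################################.....
180 #########################################......... ##############################################...#
182 ##############################.##########......... ##############################################....
184 ........#......#.############...#..#.###.......... ...#..################################.#..####....
186 .......##.#.########..#..............###.......... #.....#####.#########..#..........................
188 ##################.##.#.####.#########............ ###############################################...
```

The scene rows show the bottle leaning about 0.25 rad in the jaws with its base on the table, inside its stability limit. I'll ease the grip, shift the jaws to stand it up, then release.

Call:
servo_tool:
  plan: "0 0 0 0; 0 0.003 0 0; 0 0.006 0 0; 0 0.009 0 0; 0 0.012 0 0; 0 0.012 0 0; 0 0.012 0 0"
  grip_force: 3

```text
t: 36.8
tool_pos: [0.5542, -0.3087, 0.129]
orientation: [1.766, 2.595, 0.001]
force: [0.9, 1.0, 8.2]
opening: 0.0312
gripper_force: 4.9
```

```bash
python3 look.py
```

```text
open 0.031155204098347933 gf 4.902498694136739 F [0.9 1.  8.2] M [ 0.09 -0.01  0.02]
150 ..................................................
160 ..................................................
170 ..................................................
180 ..................................................
190 ......................########....................
200 ....................#############.................
210 ...................##############.................
220 ...................###############................
230 ..................################................
240 .................#####.......######...............
250 ..................#.............##................
260 ..................#.#########.....................
270 ..................#############...................
280 ...................############...................
290 ..................###########..#..................
300 .......................####.......................
310 .........##............####.............###.......
320 ........###............#.................##.......
```

The bottle is nearly upright again. The base-edge rows put its centre about 6–9 mm behind the TCP along tool x, which explains the poor grip. I'll release, rise and measure again.

Call:
servo_tool:
  plan: "0 0.002 0 0; 0 0.002 0 0; 0 0.002 0 0; 0 0.002 0 0; 0 0.002 0 0; 0 0.002 0 0; 0 0.002 0 0; 0 0.002 0 0; 0 0.002 0 0; 0 0.002 0 0"
  grip: -1

```text
t: 37.68
tool_pos: [0.5548, -0.3078, 0.1277]
orientation: [1.768, 2.597, 0.0]
force: [0.0, 0.8, -0.4]
opening: 0.0913
gripper_force: 0.0
```

```bash
python3 look.py
```

```text
open 0.09133384674031143 gf 0.0 F [ 0.   0.8 -0.4] M [-0.01 -0.11  0.04]
150 ..................................................
160 ..................................................
170 ..................................................
180 ..................................................
190 .......................#######....................
200 ....................############..................
210 ....................#############.................
220 ...................###############................
230 ..................#################...............
240 .................####............###..............
250 .................##....####.......###.............
260 .................###############...#..............
270 ................##.#############...#.....#........
280 ..................##############..#...............
290 ....................#############.................
300 .........................####.....................
310 .........................###......................
320 ..................................................
```

The bottle stands upright: base and tip are both at u≈286, 3 mm in +y. In the mask the cap's top disc looks narrower than its foot, so the pads seem to have slid up a taper. I'll grip the straight top of the body instead (TCP about 0.101), which leaves about 10 mm between palm and nozzle.

Call:
servo_tool:
  plan: "-0.001 0.002 0 0; -0.002 0.003 0.005 0; -0.002 0.003 0.01 0; -0.002 0.003 0.015 0; -0.002 0.003 0.02 0; -0.002 0.003 0.024 0; -0.002 0.003 0.026 0; -0.002 0.003 0.026 0; -0.002 0.003 0.026 0"

```text
t: 38.48
tool_pos: [0.5582, -0.3085, 0.1015]
orientation: [-1.768, -2.597, -0.0]
force: [0.2, 0.1, 0.8]
opening: 0.0926
gripper_force: 0.0
```

Call:
servo_tool:
  plan: "0 0 0 0; 0 0 0 0; 0 0 0 0; 0 0 0 0; 0 0 0 0; 0 0 0 0; 0 0 0 0; 0 0 0 0; 0 0 0 0; 0 0 0 0; 0 0 0 0; 0 0 0 0"
  grip: 1
  grip_force: 20

```text
t: 39.48
tool_pos: [0.5583, -0.3086, 0.1017]
orientation: [-1.768, -2.597, 0.0]
force: [-0.9, -0.5, 0.4]
opening: 0.0493
gripper_force: 20.0
```

Call:
servo_tool:
  plan: "0 0 -0.005 0; 0 0 -0.015 0; 0 0 -0.03 0; 0 0 -0.03 0; 0 0 -0.03 0; 0 0 -0.03 0"

```text
t: 39.98
tool_pos: [0.5583, -0.3085, 0.1315]
orientation: [1.768, 2.597, 0.0]
force: [0.4, 0.2, -2.7]
opening: 0.0493
gripper_force: 20.0
```

```bash
python3 look.py
```

```text
open 0.049267386020986154 gf 19.999746275134385 F [ 0.4  0.2 -2.7] M [-0.06 -0.16  0.  ]
150 ..................................................
160 ..................................................
170 ..................................................
180 ..................................................
190 ..................................................
200 ....................###########...................
210 ..................###############.................
220 ..................###############.................
230 .................#################................
240 ................###################...............
250 ................######........######..............
260 ...............####..............####.............
270 ..............###.#..#######.......###............
280 ..............##################...##.............
290 ..............##.###############...##.............
300 ...............##.##############..##..............
310 ###...............###############...............##
320 ##.....................#####......................
```

Call:
servo_tool:
  plan: "0 0 -0.015 0; 0 0 -0.045 0; 0 0 -0.08 0; 0 0 -0.115 0; 0 0 -0.15 0; 0 0 -0.185 0; 0 0 -0.215 0; 0 0 -0.235 0; 0 0 -0.24 0; 0 0 -0.24 0; 0 0 -0.24 0"

```text
t: 40.95
tool_pos: [0.5581, -0.3084, 0.3694]
orientation: [-1.766, -2.595, 0.0]
force: [-0.3, 0.2, -3.0]
opening: 0.049
gripper_force: 20.0
```

Run:
```python
from h import *
go((.5395,.018,.3715),111.3)
```

```text
t 40.95 tcp [ 0.5581 -0.3084  0.3694] yaw 111.51 go [ 0.3105  0.1024 -0.0016] turn 0.21
```

Call:
servo_tool:
  plan: "0.01 0.004 0 0; 0.035 0.012 0 0; 0.065 0.021 0 0; 0.1 0.033 0 0; 0.135 0.045 0 0; 0.17 0.056 0 0; 0.205 0.068 0 0; 0.24 0.079 0 0; 0.27 0.089 0 0; 0.295 0.097 0 0; 0.307 0.101 0 0; 0.31 0.102 0 0"

```text
t: 41.95
tool_pos: [0.5386, 0.02, 0.3698]
orientation: [-1.762, -2.598, 0.001]
force: [-0.5, -0.5, -2.8]
opening: 0.0492
gripper_force: 20.0
```

Call:
servo_tool:
  plan: "0 0 0 0; 0 0 0 0; 0 0 0 0; 0 0 0 0"

```text
t: 42.28
tool_pos: [0.5396, 0.016, 0.3713]
orientation: [-1.77, -2.595, 0.001]
force: [0.4, 0.7, -2.8]
opening: 0.0493
gripper_force: 20.0
```

```bash
python3 look.py
python3 - <<'E'
from h import *
go((.5395,.018,.1137),111.3)
E
```

```text
open 0.04932477691956119 gf 19.999659257009625 F [ 0.4  0.7 -2.8] M [-0.05 -0.06  0.01]
150 ..................................................
160 ..................................................
170 ..................................................
180 ..................................................
190 ..................................................
200 .....................##########...................
210 ...................##############.................
220 ..................###############.................
230 .................#################................
240 .................##################...............
250 ................#####.........######..............
260 ...............####..............####.............
270 ..............###.#..#######.......###............
280 ..............###.##############...###............
290 ..............##################...###............
300 ...............##.##############..###.............
310 ###...............################..............##
320 ##.....................######.....................
t 42.33 tcp [0.5397 0.0161 0.3715] yaw 111.41 go [0.0019 0.0006 0.2578] turn 0.11
```

Call:
servo_tool:
  plan: "0.001 0 0.015 0; 0.001 0 0.045 0; 0.001 0 0.075 0; 0.001 0 0.105 0; 0.001 0 0.135 0; 0.001 0 0.165 0; 0.001 0 0.19 0; 0.001 0 0.21 0; 0.001 0 0.225 0; 0.001 0 0.235 0; 0.001 0 0.242 0; 0.001 0 0.245 0"

```text
t: 43.33
tool_pos: [0.539, 0.0178, 0.1259]
orientation: [-1.768, -2.596, 0.001]
force: [-0.1, -1.0, -1.7]
opening: 0.0493
gripper_force: 20.0
```

Call:
servo_tool:
  plan: "0 0 0.002 0; 0 0 0.004 0; 0 0 0.006 0; 0 0 0.008 0; 0 0 0.009 0; 0 0 0.01 0; 0 0 0.01 0; 0 0 0.01 0"

```text
t: 44.0
tool_pos: [0.5392, 0.0182, 0.1167]
orientation: [1.768, 2.597, 0.0]
force: [0.2, -0.1, -2.3]
opening: 0.0492
gripper_force: 20.0
```

Call:
servo_tool:
  plan: "0 0 0.001 0; 0 0 0.002 0; 0 0 0.003 0; 0 0 0.004 0; 0 0 0.004 0; 0 0 0.004 0"

```text
t: 44.5
tool_pos: [0.5394, 0.0181, 0.1136]
orientation: [1.767, 2.596, 0.0]
force: [-3.7, -0.2, 6.3]
opening: 0.0491
gripper_force: 20.0
```

The bottle is on the pad (contact at 0.1136, as expected), so I release and rise.

Call:
servo_tool:
  plan: "0 0 0 0; 0 0 0 0; 0 0 0 0; 0 0 0 0; 0 0 0 0; 0 0 0 0; 0 0 0 0; 0 0 0 0; 0 0 0 0"
  grip: -1

```text
t: 45.25
tool_pos: [0.5392, 0.0182, 0.1126]
orientation: [1.768, 2.597, 0.0]
force: [0.3, -0.5, 0.0]
opening: 0.0926
gripper_force: 0.0
```

Call:
servo_tool:
  plan: "0 0 -0.02 0; 0 0 -0.05 0; 0 0 -0.09 0; 0 0 -0.13 0; 0 0 -0.17 0; 0 0 -0.21 0; 0 0 -0.25 0; 0 0 -0.28 0; 0 0 -0.28 0; 0 0 -0.28 0"

```text
t: 46.08
tool_pos: [0.5401, 0.0181, 0.3952]
orientation: [1.765, 2.593, 0.004]
force: [0.4, -0.3, -1.4]
opening: 0.0929
gripper_force: 0.0
```

Run:
```python
from h import *
go((.6,-.12,.40),111.3)
```

```text
t 46.08 tcp [0.5401 0.0181 0.3952] yaw 111.51 go [-0.1505  0.0051 -0.0044] turn 0.21
```

Call:
servo_tool:
  plan: "-0.03 0 0 0; -0.06 0 0 0; -0.09 0 0 0; -0.12 0 0 0; -0.14 0 0 0; -0.15 0 0 0; -0.15 0 0 0; -0.15 0 0 0; -0.15 0 0 0"

```text
t: 46.83
tool_pos: [0.5939, -0.1201, 0.3922]
orientation: [-1.766, -2.597, -0.0]
force: [-0.5, -0.1, 0.3]
opening: 0.0927
gripper_force: 0.0
```

Run:
```python
from h import *
np.set_printoptions(precision=4,suppress=True)
c=cam('wrist');im=c['image'];h=cv2.cvtColor(im,cv2.COLOR_BGR2HSV)
go((.6,-.12,.4))
def blobs(m,name,zs,mn=40):
    m=cv2.morphologyEx(m,cv2.MORPH_OPEN,np.ones((2,2),np.uint8))
    m[:, :200]=0;m[:,360:]=0;m[250:]=0
    n,l,st,ce=cv2.connectedComponentsWithStats(m)
    for i in range(1,n):
        if st[i,4]>mn:
            x,y,w,hh,a=st[i];print(name,st[i].tolist(),ce[i].round(1),[onz(c,*ce[i],z)[:2] for z in zs])
blobs(cv2.inRange(h,(18,60,40),(35,255,255)),'mustard',(.12,.15))
blobs(cv2.inRange(h,(0,0,185),(180,50,255)),'white',(.106,))
blobs(cv2.inRange(h,(0,100,20),(14,255,120)),'red/dark',(.1,.15))
blobs(cv2.inRange(h,(10,40,170),(35,255,255)),'stud',(.229,),8)
B=dict(b1=(.51,.094,.106),b2=(.5395,.018,.170),b2cap=(.5395,.018,.134),b3=(.5692,-.0585,.208),b3cap=(.5692,-.0585,.17),b4=(.599,-.1355,.229))
Ti=np.linalg.inv(c['T'])
for k,p in B.items():
    q=(Ti@np.r_[p,1])[:3];r=np.hypot(*q[:2]);th=np.arctan2(r,q[2]);print(k,q[:2]/r*th*c['f']+[c['cx'],c['cy']])
```

```text
t 46.88 tcp [ 0.5939 -0.12    0.3926] yaw 111.59 go [-0.0022  0.0056 -0.0074] turn None
mustard [263, 49, 38, 42, 1155] [281.8  68.5] [array([0.5421, 0.0141]), array([0.5437, 0.0099])]
mustard [263, 111, 41, 40, 1193] [282.6 131.4] [array([ 0.573 , -0.0615]), array([ 0.5723, -0.0603])]
mustard [276, 209, 12, 12, 109] [281.7 214.7] [array([ 0.6129, -0.1656]), array([ 0.6094, -0.157 ])]
white [264, 0, 38, 29, 907] [282.6  12.8] [array([0.5135, 0.0898])]
white [306, 81, 7, 18, 55] [310.1  90.6] [array([0.5867, 0.0023])]
white [250, 104, 6, 46, 169] [252.  124.3] [array([ 0.5321, -0.0677])]
white [258, 151, 20, 4, 69] [267.3 152.6] [array([ 0.5647, -0.0959])]
white [253, 156, 6, 12, 43] [255.3 161.2] [array([ 0.5538, -0.1127])]
white [249, 166, 3, 14, 41] [250.  172.7] [array([ 0.5527, -0.13  ])]
white [292, 200, 68, 50, 1678] [336.4 232.6] [array([ 0.6976, -0.166 ])]
red/dark [263, 19, 41, 24, 455] [283.1  34.1] [array([0.5249, 0.0628]), array([0.5293, 0.0506])]
red/dark [315, 74, 45, 39, 277] [337.9  92.4] [array([0.6224, 0.0155]), array([0.6157, 0.0087])]
red/dark [263, 162, 39, 62, 1380] [283.  192.9] [array([ 0.6052, -0.1412]), array([ 0.6005, -0.1303])]
red/dark [280, 239, 16, 11, 50] [287.9 244.7] [array([ 0.6405, -0.2108]), array([ 0.6318, -0.192 ])]
stud [278, 211, 9, 9, 67] [281.9 214.9] [array([ 0.6004, -0.1345])]
b1 [281.2614   9.3121]
b2 [281.0243  58.1937]
b2cap [280.9946  63.2995]
b3 [280.682  131.1337]
b3cap [280.6826 129.6712]
b4 [280.2112 215.3237]
```

All four stand within about 5 mm of their bay centres, upright, and the arm is clear.

```bash
python3 -c "
from plant import robot
print(robot.close_job())"
```

```text
the job is handed in; nothing more can be done
None
```

The job is handed in: jar, small bottle, large bottle and mill stand in bays 1 to 4, each about 5 mm or less from its bay's centre by the last wrist-camera check. The small bottle leaned about 0.25 rad (limit 0.6) in a bad grip, so I stood it up and regripped it. The ramekin and bowl were never approached, though I did not re-measure them at the end, and the call returned no verdict.

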